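Swap the bottle and the flask between stirrer and stand

ROBOT

A 7-joint arm with a two-finger parallel gripper is mounted at the origin on the work surface. World frame = base frame: x ahead of the robot, y to its left, z up, the work surface at z = 0. Lengths are in m, angles in rad, forces in N, time in s.
With the tool pointing down it reaches from about 0.4 to 0.85 m from the base axis. Payload 10.4 kg.
Tool frame: the origin (TCP) lies midway between the tips of the shut fingers; the grasp point (between the pads) lies 19 mm behind it (arm.pinch_z is the z of the grasp point in the tool frame, in m); z points along the fingers, y is the direction in which the jaws open and shut (so a half turn about z gives the same grasp; the last joint's range is limited). The gripper opens to 87 mm and grips with 3 to 60 N. Pads are 19 mm wide; open, the fingers measure 117 mm over their backs; the gripper's body (75 mm by 190 mm) begins 51 mm behind the grasp point.
Start: joints at [-1.319, 0.332, -0.065, 1.46, 0.022, 1.35, -0.088], TCP at [0.17, 0.602, 0.223] pointing down, gripper open.
Joint ranges: [-2.6, 2.6], [-0.5, 2.12], [-1.47, 1.34], [0.16, 2.42], [-1.27, 4.41], [0.06, 2.06], [-2.6, 2.6]. Speed limits (rad/s): [2.22, 2.22, 2.79, 2.79, 3.14, 3.14, 3.14].

INTERFACE

Orientations are given as a unit quaternion [w, x, y, z].
In Python, from workcell import arm gives the robot as it stands.
- The arm moves only by the tool drive_tool, never from a script. Its argument "moves" is a list of rows, each an object with "hand": the finger opening in cm, from 0 to 8.7; "linear": the shift along the tool's x, y, z in cm, a list of three; "turn": the turn about the tool's z in rad. A call has 1 to 20 rows; each row is the pose to reach, as a shift and turn from the pose measured when the call began, along the tool's axes at that moment; what a row does not reach only later rows make up. A row lasts 1/8 s, in which the tool goes at most 62.5 mm and 10.7 degrees, less where a joint would pass 70% of its speed; a pose out of reach is approached as far as the arm can. A call with a gripper value outside its range is refused whole. The fingers move at their own pace and stop on an object; the grip force is fixed at half the most. Time passes only in rows, so rows that repeat a pose let the fingers close. It gives the time, the measured TCP pose, the force and the opening at its end, in the units of the state.
- arm.read_state(): the state, without advancing time (a new reading comes with each control period).
- arm.snapshot(name): name is "scene" or "top"; returns the picture (420x560x3 uint8, blue, green, red); there is no depth.
- arm.get_calibration(name): a dict with "fx", "fy", "cx", "cy" (pixels), "extrinsics" (4x4, takes a point from camera to world coordinates). Camera axes: x right, y up, looking along -z (the intrinsics and any distortion apply to the point x, -y, -z); pixel columns grow to the right and rows downward; lengths in m; the calibration is good to about 2 mm. A picture is of the moment at which its call begins. get_calibration takes no time and is no camera call.
- arm.hand_in(): hands the job in, once; it reports no verdict.
Trained networks look in the newest picture that a camera, given by its name, has taken for a name from the list of things; names that differ only in an ending like _2 or _b are one class to them, and where a whole thing is asked for, a point or a joint stands for the part that bears it (a point fixed in the world has none). Each returns a list of dicts, best first, with "p" (0 to 1); they miss things now and then, are a little off and sometimes report something else, mostly with a low value. They report only what shows in the picture. A call takes as long as a camera call.
- arm.find_in(query, camera): "location" ([x, y, z] in m, in world coordinates, good to about 4 mm: the middle of the surface that is visible of it).
The state is a dict: "t": time; "joints": joint angles; "qd": joint speeds; "joint_torque": joint torques, N m; "tcp_pos": TCP position; "orientation": TCP orientation; "ft_force": force on the tool from outside, world axes, zero at the start; "moment": the same for the moment, N m; "grip_width": finger opening in m.
Only numpy, scipy, OpenCV 4.12 (cv2) and the standard library are available. Lean on these libraries where they do the work, as an engineer would, in place of code of your own. Each camera call takes 0.05 s, during which the arm holds its last target. There are 200 camera calls.

TASK

The stirring of one vessel is finished and the other is waiting its turn: swap the amber bottle and the amber flask, so that the one now on the stirrer stands on the cork of the stand and the one now on the stand stands on the stirrer, each upright in the middle of its round plate or cork, and let go of. They are glass: set them down gently, without dropping them, and never tip them over or knock them together; either may be put down on the bare bench meanwhile. Leave the wash bottle, the burner and the dishes where they are.

Things in the scene. Friction and masses are not known exactly. Their poses are not given: they have to be found in the camera images.
- bottle: Amber glass media bottle, standing: straight round body 86 mm across up to 115 mm, shoulder narrowing to a 34 mm neck at 146 mm, blue round screw cap 45 mm across from 153 to 181 mm (its top, total height 181 mm). About 0.5 kg. Origin: centre of its underside, z up its axis. At the start it stands on the stirrer's plate or on the stand's cork (which one varies).
- flask: Amber glass conical flask, standing: round foot 86 mm across, cone narrowing from 10 mm height to a 35 mm neck at 100 mm, blue round screw cap 45 mm across from 122 to 150 mm (its top, total height 150 mm). About 0.3 kg. Origin: centre of its underside, z up its axis. At the start it stands on the other place.
- stirrer: Slim magnetic stirrer, a white flat box fixed to the bench, 170 x 140 x 36 mm, with a round white plate 116 mm across on top (plate top at 44 mm) and a small black knob (top at 43 mm) near the end of its -x side. Origin: on the bench under the plate's centre; the box reaches from x = -100 to +70 mm and y = -70 to +70 mm in its frame.
- plate (a point): Centre of the top face of the stirrer's round plate, 44 mm above the bench; z up.
- stand: Square aluminium block fixed to the bench, 130 x 130 x 40 mm, with a round cork disc 116 mm across on it (cork top at 44 mm). Origin: on the bench under its centre.
- cork (a point): Centre of the top face of the stand's cork disc, 44 mm above the bench; z up.
- wash_bottle: Bystander: white plastic wash bottle 68 mm across, red cap and bent red spout, 199 mm high, the spout reaching 64 mm out along its -x. Origin: centre of its underside. Not to be moved.
- burner: Bystander: steel gas burner, round foot 84 mm across, thin upright tube, 133 mm high. Origin: centre of its underside. Not to be moved.
- dishes: Bystander: stack of three clear culture dishes, 90 mm across, 45 mm high. Origin: centre of its underside. Not to be moved.

How it is judged:
At the end, for the whole second after the job is handed in: Bottle and flask have changed places: each over 150 mm from its start, one on the stirrer's plate and the other on the stand's cork, each within 15 mm of its centre and 6 mm of its height, upright within 0.06 rad, at rest (((horizontal distance between bottle and plate below 0.015 m and z of bottle in the frame of plate between -0.006 and 0.006 m and horizontal distance between flask and cork below 0.015 m and z of flask in the frame of cork between -0.006 and 0.006 m) or (horizontal distance between bottle and cork below 0.015 m and z of bottle in the frame of cork between -0.006 and 0.006 m and horizontal distance between flask and plate below 0.015 m and z of flask in the frame of plate between -0.006 and 0.006 m)) and distance of each of bottle, flask from where it was at the start of the episode above 0.15 m and angle between each of bottle, flask's own z axis and vertical below 0.06 rad and linear speed of each of bottle, flask below 0.02 m/s); the robot touches nothing.
It fails at once if the bottle or the flask is tipped by more than 0.4 rad (angle between any of bottle, flask's own z axis and vertical above 0.4 rad).
It fails at once if the bottle or the flask is set down hard (over 60 N on the stirrer or the stand) (contact force between any of bottle, flask and stirrer above 60 N or contact force between any of bottle, flask and stand above 60 N).
It fails at once if the bottle or the flask is dropped (moves faster than 0.45 m/s with no finger touching it) ((linear speed of bottle above 0.45 m/s and contact force between the fingers and bottle below 0.1 N) or (linear speed of flask above 0.45 m/s and contact force between the fingers and flask below 0.1 N)).
It fails at once if bottle and flask are knocked together (over 3 N) (contact force between bottle and flask above 3 N).
It fails at once if the wash bottle, the burner or the dishes are moved by more than 25 mm or tipped by more than 0.3 rad (distance of any of wash_bottle, burner, dishes from where it was at the start of the episode above 0.025 m or angle between any of wash_bottle, burner, dishes's own z axis and vertical above 0.3 rad).
It also fails if it takes over 67 s, if anything falls off the work surface, if the arm or the gripper's body presses on something with over 40 N, if the wrist force passes 120 N, or if a joint passes its speed limit or range.

## Working session

There is one attempt and no reset: what is moved stays moved. The work goes in short steps, Python scripts to look and compute and a tool call to move; the robot and the scene stay as the last step left them, time stands still between calls to the robot, and variables do not carry over. Pictures are saved under pics/ and viewed, about 8 in all and at most 12, crops included, and the job is handed in when it is done.

Besides the shell and the picture viewer there is one more tool, called after "Emit:" by a JSON object that holds its "op" and its "data". drive_tool: Moves the arm, as the interface text tells. Its arguments: {"type":"object","properties":{"moves":{"type":"array"}},"required":["moves"]}

```bash
mkdir -p pics; python3 - <<'E'
from workcell import arm
import cv2,numpy as np
for c in("scene","top"):
    cv2.imwrite(f"pics/{c}0.png",arm.snapshot(c)); k=arm.get_calibration(c); print(c,{a:(np.round(b,4).tolist() if a=="extrinsics" else b) for a,b in k.items()})
    for q in("bottle","flask","stirrer","stand","plate","cork","wash_bottle","burner","dishes"):
        print(q,[(np.round(d["location"],3).tolist(),round(d["p"],2)) for d in arm.find_in(q,c)[:2]])
s=arm.read_state();print({k:np.round(v,3).tolist() for k,v in s.items()},arm.pinch_z)
E
```

```text
scene {'fx': 468.75359580594875, 'fy': 468.75359580594875, 'cx': 273.87947495504284, 'cy': 210.9883315442593, 'extrinsics': [[-0.0723, -0.8568, 0.5106, 1.2415], [0.9973, -0.0555, 0.0481, 0.0895], [-0.0129, 0.5127, 0.8585, 1.2045], [0.0, 0.0, 0.0, 1.0]]}
bottle [([0.547, 0.183, 0.166], 0.84)]
flask [([0.611, -0.161, 0.109], 0.58)]
stirrer [([0.609, -0.161, 0.034], 0.66)]
stand [([0.566, 0.159, 0.042], 0.59), ([0.544, 0.184, 0.162], 0.44)]
plate [([0.61, -0.16, 0.035], 0.67)]
cork [([0.561, 0.158, 0.039], 0.93)]
wash_bottle [([0.408, 0.441, 0.104], 0.66)]
burner [([0.626, -0.431, 0.013], 0.73)]
dishes [([0.748, 0.017, 0.049], 0.58)]
top {'fx': 405.31296874067584, 'fy': 405.31296874067584, 'cx': 270.4042139273535, 'cy': 207.73616273353576, 'extrinsics': [[0.0214, 0.987, -0.1594, 0.3705], [-0.9995, 0.0247, 0.0188, 0.0342], [0.0225, 0.1589, 0.987, 1.415], [0.0, 0.0, 0.0, 1.0]]}
bottle [([0.513, 0.181, 0.177], 0.6)]
flask [([0.581, -0.154, 0.112], 0.81)]
stirrer [([0.545, -0.173, 0.037], 0.78)]
stand [([0.485, 0.154, 0.04], 0.7), ([0.738, 0.022, 0.041], 0.28)]
plate []
cork [([0.483, 0.151, 0.04], 0.62)]
wash_bottle [([0.384, 0.436, 0.122], 0.91)]
burner [([0.615, -0.432, 0.011], 0.6)]
dishes [([0.738, 0.022, 0.042], 0.75)]
{'t': 1.0, 'joints': [-1.319, 0.332, -0.065, 1.46, 0.022, 1.35, -0.088], 'qd': [-0.0, 0.002, 0.001, 0.0, -0.0, -0.001, -0.002], 'joint_torque': [0.0, -62.305, 0.024, -39.012, -0.061, 0.032, 0.0], 'tcp_pos': [0.17, 0.602, 0.223], 'orientation': [-0.0, 0.137, 0.991, 0.0], 'ft_force': [-0.487, 0.204, -0.555], 'moment': [-0.015, 0.052, -0.002], 'grip_width': 0.087} -0.0187
```

View pics/scene0.png

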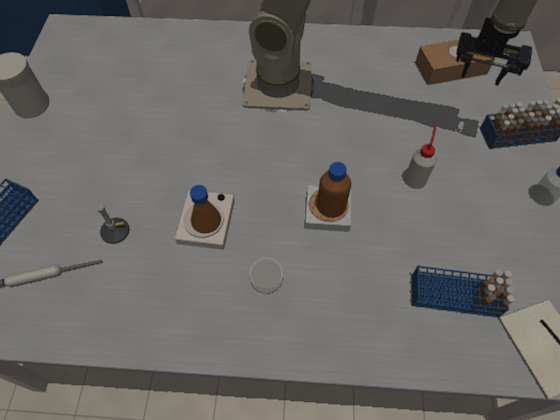

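View pics/top0.png

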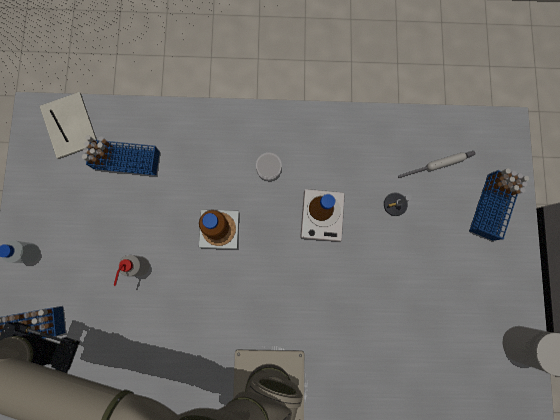

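```bash
cat > h.py <<'E'
import cv2,numpy as np
from scipy.optimize import least_squares,minimize
from workcell import arm
def proj(c,P):
    k=arm.get_calibration(c);T=np.linalg.inv(k["extrinsics"]);p=np.atleast_2d(P)@T[:3,:3].T+T[:3,3]
    return np.c_[k["cx"]+k["fx"]*p[:,0]/-p[:,2],k["cy"]-k["fy"]*p[:,1]/-p[:,2]]
a=np.linspace(0,2*np.pi,40,endpoint=False)
def ring(x,y,z,r): return np.c_[x+r*np.cos(a),y+r*np.sin(a),0*a+z]
def box(x,y,w,x0,x1,y0,y1,z0,z1):
    P=np.array([(u,v,z) for u in(x0,x1) for v in(y0,y1) for z in(z0,z1)],float)
    c,s=np.cos(w),np.sin(w);return np.c_[x+c*P[:,0]-s*P[:,1],y+s*P[:,0]+c*P[:,1],P[:,2]]
def hull(c,P): return cv2.convexHull(proj(c,P).astype(np.float32))[:,0]
def cen(h): m=cv2.moments(h[:,None]);return np.array([m["m10"],m["m01"]])/m["m00"]
def cap(x,y,z,kind): zs=(.153,.181) if kind=="bottle" else (.122,.150);return np.r_[ring(x,y,z+zs[0],.0225),ring(x,y,z+zs[1],.0225)]
def blue(img,h0,R=22):
    hsv=cv2.cvtColor(img,cv2.COLOR_BGR2HSV);m=cv2.inRange(hsv,(105,140,50),(125,255,255))
    g=np.zeros_like(m);cv2.circle(g,tuple(int(v) for v in h0),R,255,-1);m&=g
    n,l,s,ct=cv2.connectedComponentsWithStats(m);i=1+np.argmax(s[1:,4]);return ct[i]+0.0,s[i,4]
def capfit(imgs,kind,xy,z,per=True):
    tg={c:blue(im,cen(hull(c,cap(*xy,z,kind)))) for c,im in imgs.items()}
    f=lambda q,cs:np.concatenate([cen(hull(c,cap(q[0],q[1],z,kind)))-tg[c][0] for c in cs])
    for c in imgs: print(kind,c,"area",tg[c][1],"single",np.round(least_squares(f,xy,args=([c],)).x,4))
    r=least_squares(f,xy,args=(list(imgs),));print(kind,"both",np.round(r.x,4),"res px",np.round(r.fun,2));return r.x
E
python3 - <<'E'
from h import *
imgs={c:cv2.imread(f"pics/{c}0.png") for c in("scene","top")}
b=capfit(imgs,"bottle",(.53,.17),.044);f=capfit(imgs,"flask",(.58,-.155),.044)
tiles=[]
for nm,xy,off in(("stand",b,0),("stirrer",f,0)):
    for c,im in imgs.items():
        u,v=proj(c,[[*xy,.05]])[0].astype(int);u0,v0=u-50,v-37
        t=cv2.resize(im[v0:v0+75,u0:u0+100],None,fx=4,fy=4,interpolation=cv2.INTER_CUBIC);print(nm,c,u0,v0);tiles.append(t)
cv2.imwrite("pics/crop.png",np.vstack([np.hstack(tiles[:2]),np.hstack(tiles[2:])]))
E
```

```text
bottle scene area 254 single [0.5199 0.1888]
bottle top area 176 single [0.5217 0.1909]
bottle both [0.5204 0.1895] res px [0.26 0.19 0.47 0.45]
flask scene area 244 single [ 0.594  -0.1669]
flask top area 165 single [ 0.5943 -0.1648]
flask both [ 0.5941 -0.1661] res px [0.32 0.04 0.41 0.11]
stand scene 281 166
stand top 166 190
stirrer scene 155 182
stirrer top 271 171
```

View pics/crop.png

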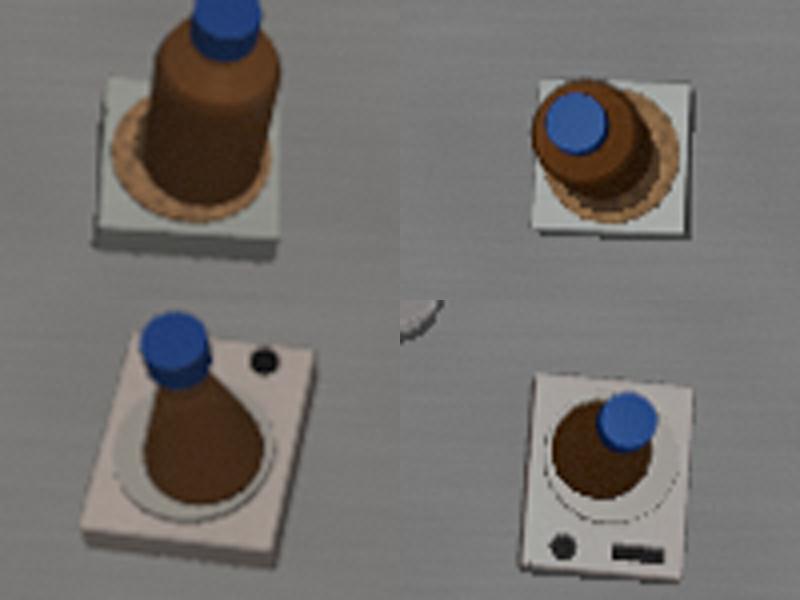

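```bash
python3 - <<'E'
from h import *
def fit(nm,x0,obs):
    def f(q):
        r=[]
        for c,(u0,v0),l,rt,b in obs:
            p=proj(c,ring(*q,.044,.058));p=(p-[u0,v0]+.5)*4-.5
            for val,m in((p[:,0].min(),l),(p[:,0].max(),rt),(p[:,1].max(),b)):
                if m is not None:r.append((val-m)/4)
        return r
    r=least_squares(f,x0);print(nm,np.round(r.x,4),np.round(r.fun,2))
fit("cork",(.5,.16),[("scene",(281,166),111,271,221),("top",(166,190),None,280,222)])
fit("plate",(.58,-.16),[("scene",(155,182),111,275,222),("top",(271,171),145,281,222)])
from scipy.spatial.transform import Rotation as R
s=arm.read_state();w,x,y,z=s["orientation"];print(np.round(R.from_quat([x,y,z,w]).as_matrix(),4).tolist())
E
```

```text
cork [0.517  0.1811] [0.14 0.18 0.3  0.39 0.32]
plate [ 0.5914 -0.176 ] [ 0.26 -0.15 -0.09  0.23 -0.1  -0.12]
[[-0.9625, 0.2713, 0.0], [0.2713, 0.9625, 0.0001], [0.0, 0.0001, -1.0]]
```

Emit:
{"op": "drive_tool", "data": {"moves": [{"hand": 8.7, "linear": [0, 0, -5], "turn": 0}, {"hand": 8.7, "linear": [0, 0, -10], "turn": 0}, {"hand": 8.7, "linear": [-4, -4, -10], "turn": 0}, {"hand": 8.7, "linear": [-8, -8, -10], "turn": 0}, {"hand": 8.7, "linear": [-12, -12, -10], "turn": 0}, {"hand": 8.7, "linear": [-16, -16, -10], "turn": 0}, {"hand": 8.7, "linear": [-20, -20, -10], "turn": 0}, {"hand": 8.7, "linear": [-24, -24, -10], "turn": 0}, {"hand": 8.7, "linear": [-28, -28, -10], "turn": 0}, {"hand": 8.7, "linear": [-32, -32, -10], "turn": 0}, {"hand": 8.7, "linear": [-36, -36, -10], "turn": 0}, {"hand": 8.7, "linear": [-40, -40, -10], "turn": 0}, {"hand": 8.7, "linear": [-44, -44, -10], "turn": 0}, {"hand": 8.7, "linear": [-48, -48, -10], "turn": 0}, {"hand": 8.7, "linear": [-52, -52, -10], "turn": 0}, {"hand": 8.7, "linear": [-56, -56, -10], "turn": 0}, {"hand": 8.7, "linear": [-60, -60, -10], "turn": 0}, {"hand": 8.7, "linear": [-61.6, -62.4, -10], "turn": 0}, {"hand": 8.7, "linear": [-61.6, -62.4, -10], "turn": 0}, {"hand": 8.7, "linear": [-61.6, -62.4, -10], "turn": 0}]}}

```text
t: 3.5
tcp_pos: [0.5932, -0.1652, 0.3225]
orientation: [-0.0, 0.137, 0.991, 0.0]
ft_force: [0.6, 0.4, -0.1]
grip_width: 0.0869
```

Emit:
{"op": "drive_tool", "data": {"moves": [{"hand": 8.7, "linear": [0, 0, 4], "turn": 0}, {"hand": 8.7, "linear": [0, 0, 8], "turn": 0}, {"hand": 8.7, "linear": [0, 0, 11], "turn": 0}, {"hand": 8.7, "linear": [0, 0, 13], "turn": 0}, {"hand": 8.7, "linear": [0, 0, 14.5], "turn": 0}, {"hand": 8.7, "linear": [0, 0, 15.6], "turn": 0}, {"hand": 8.7, "linear": [0, 0, 15.8], "turn": 0}, {"hand": 8.7, "linear": [0, 0, 15.8], "turn": 0}, {"hand": 7, "linear": [0, 0, 15.8], "turn": 0}, {"hand": 6, "linear": [0, 0, 15.8], "turn": 0}, {"hand": 5, "linear": [0, 0, 15.8], "turn": 0}, {"hand": 4.5, "linear": [0, 0, 15.8], "turn": 0}, {"hand": 4, "linear": [0, 0, 15.8], "turn": 0}, {"hand": 3, "linear": [0, 0, 15.8], "turn": 0}, {"hand": 3, "linear": [0, 0, 15.8], "turn": 0}, {"hand": 3, "linear": [0, 0, 15.8], "turn": 0}]}}

```text
t: 5.5
tcp_pos: [0.5931, -0.1652, 0.1645]
orientation: [-0.0, 0.137, 0.991, 0.0]
ft_force: [-0.1, -0.6, -0.5]
grip_width: 0.0442
```

```bash
python3 - <<'E'
from h import *
imgs={c:arm.snapshot(c) for c in("scene","top")}
u=np.hstack([cv2.resize(imgs[c][v-60:v+60,q-50:q+50],None,fx=4,fy=4,interpolation=cv2.INTER_CUBIC) for c in imgs for q,v in [proj(c,[[.594,-.166,.15]])[0].astype(int)]])
cv2.imwrite("pics/grasp.png",u)
E
```

```text
(no output)
```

View pics/grasp.png

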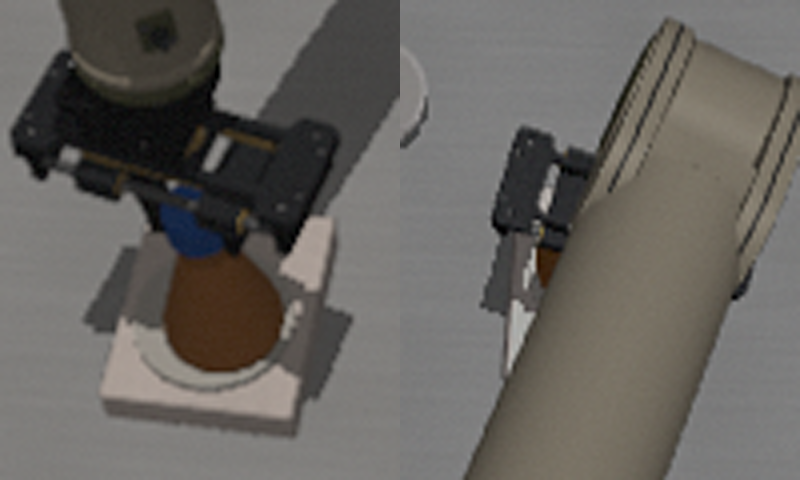

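Emit:
{"op": "drive_tool", "data": {"moves": [{"hand": 3, "linear": [0, 0, -0.5], "turn": 0}, {"hand": 3, "linear": [0, 0, -2], "turn": 0}, {"hand": 3, "linear": [0, 0, -4], "turn": 0}, {"hand": 3, "linear": [0, 0, -6], "turn": 0}, {"hand": 3, "linear": [1, 0.7, -6], "turn": 0}, {"hand": 3, "linear": [3, 2.1, -6], "turn": 0}, {"hand": 3, "linear": [5.5, 3.9, -6], "turn": 0}, {"hand": 3, "linear": [8, 5.7, -6], "turn": 0}, {"hand": 3, "linear": [10.5, 7.5, -6], "turn": 0}, {"hand": 3, "linear": [13, 9.2, -6], "turn": 0}, {"hand": 3, "linear": [15.3, 10.9, -6], "turn": 0}, {"hand": 3, "linear": [16.7, 11.9, -6], "turn": 0}, {"hand": 3, "linear": [17.3, 12.3, -6], "turn": 0}, {"hand": 3, "linear": [17.3, 12.3, -5], "turn": 0}, {"hand": 3, "linear": [17.3, 12.3, -3], "turn": 0}, {"hand": 3, "linear": [17.3, 12.3, -1], "turn": 0}, {"hand": 3, "linear": [17.3, 12.3, 1], "turn": 0}, {"hand": 3, "linear": [17.3, 12.3, 2.5], "turn": 0}, {"hand": 3, "linear": [17.3, 12.3, 3.2], "turn": 0}, {"hand": 3, "linear": [17.3, 12.3, 3.6], "turn": 0}]}}

```text
t: 8.1
tcp_pos: [0.46, -0.0002, 0.1284]
orientation: [-0.0, 0.137, 0.991, 0.0]
ft_force: [-0.3, -0.2, -2.3]
grip_width: 0.0445
```

Emit:
{"op": "drive_tool", "data": {"moves": [{"hand": 3, "linear": [0, 0, 0.3], "turn": 0}, {"hand": 3, "linear": [0, 0, 0.5], "turn": 0}, {"hand": 3, "linear": [0, 0, 0.65], "turn": 0}, {"hand": 3, "linear": [0, 0, 0.75], "turn": 0}, {"hand": 3, "linear": [0, 0, 0.8], "turn": 0}, {"hand": 3, "linear": [0, 0, 0.8], "turn": 0}]}}

```text
t: 8.85
tcp_pos: [0.4601, -0.0002, 0.1205]
orientation: [0.0, 0.137, 0.991, 0.0]
ft_force: [-0.1, 0.2, -3.2]
grip_width: 0.0443
```

Emit:
{"op": "drive_tool", "data": {"moves": [{"hand": 3, "linear": [0, 0, 0.05], "turn": 0}, {"hand": 3, "linear": [0, 0, 0.1], "turn": 0}, {"hand": 3, "linear": [0, 0, 0.1], "turn": 0}]}}

```text
t: 9.22
tcp_pos: [0.4607, -0.0004, 0.1204]
orientation: [0.001, 0.137, 0.991, 0.0]
ft_force: [-3.4, -1.2, 8.4]
grip_width: 0.0442
```

Emit:
{"op": "drive_tool", "data": {"moves": [{"hand": 3, "linear": [0, 0, -0.05], "turn": 0}, {"hand": 4.6, "linear": [0, 0, -0.05], "turn": 0}, {"hand": 5, "linear": [0, 0, -0.05], "turn": 0}, {"hand": 6.5, "linear": [0, 0, -0.05], "turn": 0}, {"hand": 8.7, "linear": [0, 0, -0.05], "turn": 0}, {"hand": 8.7, "linear": [0, 0, -0.05], "turn": 0}, {"hand": 8.7, "linear": [0, 0, -0.05], "turn": 0}, {"hand": 8.7, "linear": [0, 0, -2], "turn": 0}, {"hand": 8.7, "linear": [0, 0, -5], "turn": 0}, {"hand": 8.7, "linear": [0, 0, -10], "turn": 0}, {"hand": 8.7, "linear": [0, 0, -15], "turn": 0}, {"hand": 8.7, "linear": [0, 0, -19], "turn": 0}, {"hand": 8.7, "linear": [0, 0, -21], "turn": 0}, {"hand": 8.7, "linear": [0, 4, -21], "turn": 0}, {"hand": 8.7, "linear": [-0.3, 8, -21], "turn": 0}, {"hand": 8.7, "linear": [-0.6, 13, -21], "turn": 0}, {"hand": 8.7, "linear": [-0.6, 18, -21], "turn": 0}, {"hand": 8.7, "linear": [-0.6, 19.9, -21], "turn": 0}, {"hand": 8.7, "linear": [-0.6, 19.9, -21], "turn": 0}]}}

```text
t: 11.6
tcp_pos: [0.5201, 0.1899, 0.33]
orientation: [0.0, 0.136, 0.991, -0.0]
ft_force: [0.5, -0.8, -0.1]
grip_width: 0.087
```

```bash
python3 - <<'E'
from h import *
imgs={"scene":arm.snapshot("scene")}
try: capfit(imgs,"flask",(.46,0),0.)
except Exception as e: print(e)
capfit({"top":arm.snapshot("top")},"flask",(.46,0),0.)
s=cv2.resize(imgs["scene"][60:330,130:420],None,fx=2,fy=2);cv2.imwrite("pics/s2.png",s)
E
```

```text
flask scene area 208 single [ 0.4616 -0.0021]
flask both [ 0.4616 -0.0021] res px [-0.  0.]
flask top area 160 single [4.628e-01 1.000e-04]
flask both [4.628e-01 1.000e-04] res px [ 0. -0.]
```

View pics/s2.png

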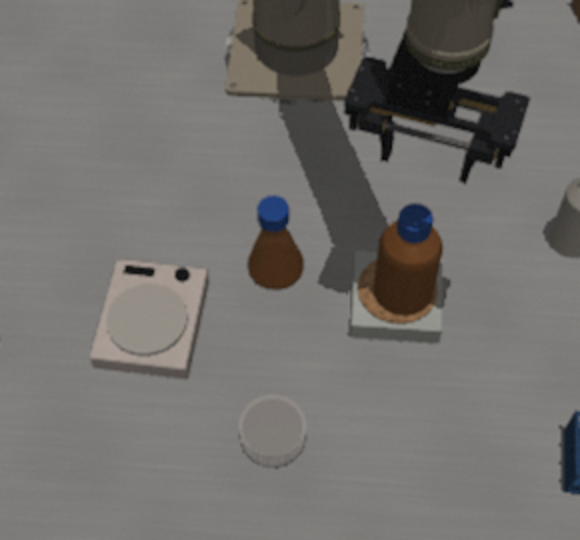

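Emit:
{"op": "drive_tool", "data": {"moves": [{"hand": 8.7, "linear": [0, 0, 4], "turn": 0}, {"hand": 8.7, "linear": [0, 0, 8], "turn": 0}, {"hand": 8.7, "linear": [0, 0, 10.5], "turn": 0}, {"hand": 8.7, "linear": [0, 0, 12.2], "turn": 0}, {"hand": 8.7, "linear": [0, 0, 13.2], "turn": 0}, {"hand": 8.7, "linear": [0, 0, 13.5], "turn": 0}, {"hand": 8.7, "linear": [0, 0, 13.5], "turn": 0}, {"hand": 7, "linear": [0, 0, 13.5], "turn": 0}, {"hand": 6, "linear": [0, 0, 13.5], "turn": 0}, {"hand": 5, "linear": [0, 0, 13.5], "turn": 0}, {"hand": 4.5, "linear": [0, 0, 13.5], "turn": 0}, {"hand": 4, "linear": [0, 0, 13.5], "turn": 0}, {"hand": 3, "linear": [0, 0, 13.5], "turn": 0}, {"hand": 3, "linear": [0, 0, 13.5], "turn": 0}, {"hand": 3, "linear": [0, 0, 13.5], "turn": 0}]}}

```text
t: 13.58
tcp_pos: [0.5206, 0.1879, 0.1959]
orientation: [0.001, 0.138, 0.99, 0.0]
ft_force: [0.5, 1.9, 0.5]
grip_width: 0.0445
```

```bash
python3 - <<'E'
from h import *
h=hull("scene",ring(.5914,-.176,.044,.058));print(h.min(0),h.max(0),"seen approx 183.5..224, 202..237")
E
```

```text
[182.63948 201.93036] [223.23741 237.0474 ] seen approx 183.5..224, 202..237
```

Emit:
{"op": "drive_tool", "data": {"moves": [{"hand": 3, "linear": [0, 0, -0.5], "turn": 0}, {"hand": 3, "linear": [0, 0, -2], "turn": 0}, {"hand": 3, "linear": [0, 0, -5], "turn": 0}, {"hand": 3, "linear": [0, 0, -8.5], "turn": 0}, {"hand": 3, "linear": [0, 0, -12], "turn": 0}, {"hand": 3, "linear": [0, 0, -14], "turn": 0}, {"hand": 3, "linear": [-0.3, -0.6, -14.5], "turn": 0}, {"hand": 3, "linear": [-1, -2, -14.5], "turn": 0}, {"hand": 3, "linear": [-2.2, -4.4, -14.5], "turn": 0}, {"hand": 3, "linear": [-3.8, -7.6, -14.5], "turn": 0}, {"hand": 3, "linear": [-5.4, -10.8, -14.5], "turn": 0}, {"hand": 3, "linear": [-7, -14, -14.5], "turn": 0}, {"hand": 3, "linear": [-8.6, -17.2, -14.5], "turn": 0}, {"hand": 3, "linear": [-10.2, -20.4, -14.5], "turn": 0}, {"hand": 3, "linear": [-11.8, -23.6, -14.5], "turn": 0}, {"hand": 3, "linear": [-13.4, -26.8, -14.5], "turn": 0}, {"hand": 3, "linear": [-15, -30, -14.5], "turn": 0}, {"hand": 3, "linear": [-16.2, -32.2, -14.5], "turn": 0}, {"hand": 3, "linear": [-16.6, -33.1, -14.5], "turn": 0}, {"hand": 3, "linear": [-16.6, -33.1, -14.5], "turn": 0}]}}

```text
t: 16.08
tcp_pos: [0.5891, -0.1766, 0.3402]
orientation: [0.0, 0.139, 0.99, 0.0]
ft_force: [-0.3, 0.9, -4.8]
grip_width: 0.0442
```

Emit:
{"op": "drive_tool", "data": {"moves": [{"hand": 3, "linear": [-0.2, 0.1, 2], "turn": 0}, {"hand": 3, "linear": [-0.2, 0.1, 4.5], "turn": 0}, {"hand": 3, "linear": [-0.2, 0.1, 7], "turn": 0}, {"hand": 3, "linear": [-0.2, 0.1, 9.5], "turn": 0}, {"hand": 3, "linear": [-0.2, 0.1, 11.5], "turn": 0}, {"hand": 3, "linear": [-0.2, 0.1, 12.8], "turn": 0}, {"hand": 3, "linear": [-0.2, 0.1, 13.5], "turn": 0}, {"hand": 3, "linear": [-0.2, 0.1, 13.8], "turn": 0}, {"hand": 3, "linear": [-0.2, 0.1, 14], "turn": 0}, {"hand": 3, "linear": [-0.2, 0.1, 14.2], "turn": 0}, {"hand": 3, "linear": [-0.2, 0.1, 14.3], "turn": 0}, {"hand": 3, "linear": [-0.2, 0.1, 14.35], "turn": 0}, {"hand": 3, "linear": [-0.2, 0.1, 14.35], "turn": 0}]}}

```text
t: 17.7
tcp_pos: [0.5914, -0.1762, 0.1968]
orientation: [0.0, 0.139, 0.99, 0.0]
ft_force: [0.3, 0.1, -4.8]
grip_width: 0.0442
```

Emit:
{"op": "drive_tool", "data": {"moves": [{"hand": 3, "linear": [0, 0, 0.05], "turn": 0}, {"hand": 3, "linear": [0, 0, 0.1], "turn": 0}, {"hand": 3, "linear": [0, 0, 0.12], "turn": 0}, {"hand": 3, "linear": [0, 0, 0.12], "turn": 0}]}}

```text
t: 18.2
tcp_pos: [0.5916, -0.1762, 0.1959]
orientation: [0.001, 0.139, 0.99, 0.0]
ft_force: [0.3, 0.3, -1.5]
grip_width: 0.044
```

Emit:
{"op": "drive_tool", "data": {"moves": [{"hand": 3, "linear": [0, 0, 0], "turn": 0}, {"hand": 4.6, "linear": [0, 0, 0], "turn": 0}, {"hand": 5, "linear": [0, 0, 0], "turn": 0}, {"hand": 6.5, "linear": [0, 0, 0], "turn": 0}, {"hand": 8.7, "linear": [0, 0, 0], "turn": 0}, {"hand": 8.7, "linear": [0, 0, 0], "turn": 0}, {"hand": 8.7, "linear": [0, 0, 0], "turn": 0}, {"hand": 8.7, "linear": [0, 0, -2], "turn": 0}, {"hand": 8.7, "linear": [0, 0, -5], "turn": 0}, {"hand": 8.7, "linear": [0, 0, -9], "turn": 0}, {"hand": 8.7, "linear": [0, 0, -13], "turn": 0}, {"hand": 8.7, "linear": [3, 2.3, -13], "turn": 0}, {"hand": 8.7, "linear": [7, 5.3, -13], "turn": 0}, {"hand": 8.7, "linear": [11, 8.4, -13], "turn": 0}, {"hand": 8.7, "linear": [15, 11.5, -13], "turn": 0}, {"hand": 8.7, "linear": [17.3, 13.2, -13], "turn": 0}, {"hand": 8.7, "linear": [17.3, 13.2, -13], "turn": 0}, {"hand": 8.7, "linear": [17.3, 13.2, -13], "turn": 0}]}}

```text
t: 20.45
tcp_pos: [0.4617, -0.0027, 0.3259]
orientation: [0.001, 0.139, 0.99, 0.0]
ft_force: [-0.7, -0.3, 0.5]
grip_width: 0.0872
```

```bash
python3 - <<'E'
from h import *
im=arm.snapshot("scene");capfit({"scene":im},"bottle",(.59,-.176),.044)
try: capfit({"top":arm.snapshot("top")},"bottle",(.59,-.176),.044)
except Exception as e: print(e)
cv2.imwrite("pics/s3.png",cv2.resize(im[60:330,130:420],None,fx=2,fy=2))
E
```

```text
bottle scene area 259 single [ 0.5909 -0.176 ]
bottle both [ 0.5909 -0.176 ] res px [-0. -0.]
bottle top area 180 single [ 0.5925 -0.1741]
bottle both [ 0.5925 -0.1741] res px [-0.  0.]
```

View pics/s3.png

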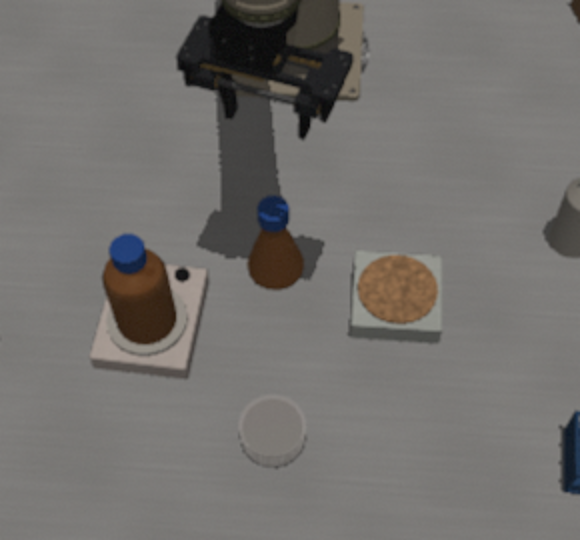

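Emit:
{"op": "drive_tool", "data": {"moves": [{"hand": 8.7, "linear": [0, 0, 5], "turn": 0}, {"hand": 8.7, "linear": [0, 0, 10], "turn": 0}, {"hand": 8.7, "linear": [0, 0, 15], "turn": 0}, {"hand": 8.7, "linear": [0, 0, 18], "turn": 0}, {"hand": 8.7, "linear": [0, 0, 19.6], "turn": 0}, {"hand": 8.7, "linear": [0, 0, 20.4], "turn": 0}, {"hand": 8.7, "linear": [0, 0, 20.5], "turn": 0}, {"hand": 7, "linear": [0, 0, 20.5], "turn": 0}, {"hand": 6, "linear": [0, 0, 20.5], "turn": 0}, {"hand": 5, "linear": [0, 0, 20.5], "turn": 0}, {"hand": 4.5, "linear": [0, 0, 20.5], "turn": 0}, {"hand": 4, "linear": [0, 0, 20.5], "turn": 0}, {"hand": 3, "linear": [0, 0, 20.5], "turn": 0}, {"hand": 3, "linear": [0, 0, 20.5], "turn": 0}, {"hand": 3, "linear": [0, 0, 20.5], "turn": 0}]}}

```text
t: 22.42
tcp_pos: [0.4621, -0.0028, 0.1208]
orientation: [0.001, 0.139, 0.99, 0.0]
ft_force: [0.1, 2.1, 1.3]
grip_width: 0.0442
```

```bash
python3 - <<'E'
from h import *
h=hull("scene",ring(.517,.1811,.044,.058));print(h.min(0),h.max(0),"seen approx 309..349, 187.5..221.5")
E
```

```text
[308.50638 187.26659] [348.55084 221.18314] seen approx 309..349, 187.5..221.5
```

Emit:
{"op": "drive_tool", "data": {"moves": [{"hand": 3, "linear": [0, 0, -0.5], "turn": 0}, {"hand": 3, "linear": [0, 0, -2], "turn": 0}, {"hand": 3, "linear": [0, 0, -5], "turn": 0}, {"hand": 3, "linear": [0, 0, -8], "turn": 0}, {"hand": 3, "linear": [0, 0.8, -9], "turn": 0}, {"hand": 3, "linear": [0, 2.5, -9], "turn": 0}, {"hand": 3, "linear": [0, 5, -9], "turn": 0}, {"hand": 3, "linear": [-0.1, 8, -9], "turn": 0}, {"hand": 3, "linear": [-0.1, 11, -9], "turn": 0}, {"hand": 3, "linear": [-0.2, 14, -9], "turn": 0}, {"hand": 3, "linear": [-0.2, 16.7, -9], "turn": 0}, {"hand": 3, "linear": [-0.2, 18.5, -9], "turn": 0}, {"hand": 3, "linear": [-0.2, 19.2, -9], "turn": 0}, {"hand": 3, "linear": [-0.2, 19.2, -8.5], "turn": 0}, {"hand": 3, "linear": [-0.2, 19.2, -7.5], "turn": 0}, {"hand": 3, "linear": [-0.2, 19.2, -6.3], "turn": 0}, {"hand": 3, "linear": [-0.2, 19.2, -5.5], "turn": 0}, {"hand": 3, "linear": [-0.2, 19.2, -5.1], "turn": 0}, {"hand": 3, "linear": [-0.2, 19.2, -5], "turn": 0}, {"hand": 3, "linear": [-0.2, 19.2, -5], "turn": 0}]}}

```text
t: 24.92
tcp_pos: [0.5172, 0.1813, 0.1712]
orientation: [0.001, 0.139, 0.99, 0.0]
ft_force: [0.3, 0.3, -2.8]
grip_width: 0.0442
```

Emit:
{"op": "drive_tool", "data": {"moves": [{"hand": 3, "linear": [0, 0, 0.25], "turn": 0}, {"hand": 3, "linear": [0, 0, 0.4], "turn": 0}, {"hand": 3, "linear": [0, 0, 0.5], "turn": 0}, {"hand": 3, "linear": [0, 0, 0.55], "turn": 0}, {"hand": 3, "linear": [0, 0, 0.6], "turn": 0}, {"hand": 3, "linear": [0, 0, 0.65], "turn": 0}, {"hand": 3, "linear": [0, 0, 0.65], "turn": 0}]}}

```text
t: 25.8
tcp_pos: [0.5173, 0.1813, 0.1648]
orientation: [0.001, 0.139, 0.99, 0.0]
ft_force: [-0.7, -0.5, -2.0]
grip_width: 0.0444
```

Emit:
{"op": "drive_tool", "data": {"moves": [{"hand": 3, "linear": [0, 0, 0.04], "turn": 0}, {"hand": 3, "linear": [0, 0, 0.06], "turn": 0}, {"hand": 3, "linear": [0, 0, 0.06], "turn": 0}]}}

```text
t: 26.18
tcp_pos: [0.5176, 0.1814, 0.1648]
orientation: [0.001, 0.139, 0.99, 0.001]
ft_force: [-0.3, -0.8, 5.5]
grip_width: 0.0447
```

Contact is clear; release, lift, and back off.

Emit:
{"op": "drive_tool", "data": {"moves": [{"hand": 3, "linear": [0, 0, -0.03], "turn": 0}, {"hand": 4.6, "linear": [0, 0, -0.03], "turn": 0}, {"hand": 5, "linear": [0, 0, -0.03], "turn": 0}, {"hand": 6.5, "linear": [0, 0, -0.03], "turn": 0}, {"hand": 8.7, "linear": [0, 0, -0.03], "turn": 0}, {"hand": 8.7, "linear": [0, 0, -0.03], "turn": 0}, {"hand": 8.7, "linear": [0, 0, -0.03], "turn": 0}, {"hand": 8.7, "linear": [0, 0, -2], "turn": 0}, {"hand": 8.7, "linear": [0, 0, -5], "turn": 0}, {"hand": 8.7, "linear": [0, 0, -10], "turn": 0}, {"hand": 8.7, "linear": [0, 0, -15], "turn": 0}, {"hand": 8.7, "linear": [0, 0, -17], "turn": 0}, {"hand": 8.7, "linear": [1, -4, -17], "turn": 0}, {"hand": 8.7, "linear": [2, -8, -17], "turn": 0}, {"hand": 8.7, "linear": [3, -12, -17], "turn": 0}, {"hand": 8.7, "linear": [4, -16, -17], "turn": 0}, {"hand": 8.7, "linear": [4, -17, -17], "turn": 0}, {"hand": 8.7, "linear": [4, -17, -17], "turn": 0}, {"hand": 8.7, "linear": [4, -17, -17], "turn": 0}]}}

```text
t: 28.55
tcp_pos: [0.432, 0.03, 0.3342]
orientation: [0.001, 0.139, 0.99, 0.0]
ft_force: [-0.3, 0.1, 0.7]
grip_width: 0.0872
```

```bash
python3 - <<'E'
from h import *
ims={c:arm.snapshot(c) for c in("scene","top")}
for k,xy in(("bottle",(.591,-.176)),("flask",(.517,.181))):
    try: capfit(ims,k,xy,.044)
    except Exception as e: print(k,e)
for q in("wash_bottle","burner","dishes"): print(q,[np.round(d["location"],3).tolist() for d in arm.find_in(q,"scene")[:1]])
cv2.imwrite("pics/s4.png",ims["scene"])
E
```

```text
bottle scene area 259 single [ 0.5909 -0.1759]
bottle top area 178 single [ 0.5923 -0.1741]
bottle both [ 0.5916 -0.1751] res px [0.26 0.25 0.32 0.21]
flask scene area 237 single [0.5164 0.182 ]
flask top area 165 single [0.5172 0.1837]
flask both [0.5168 0.1827] res px [0.27 0.14 0.31 0.15]
wash_bottle [[0.407, 0.44, 0.108]]
burner [[0.624, -0.432, 0.014]]
dishes [[0.747, 0.018, 0.048]]
```

View pics/s4.png

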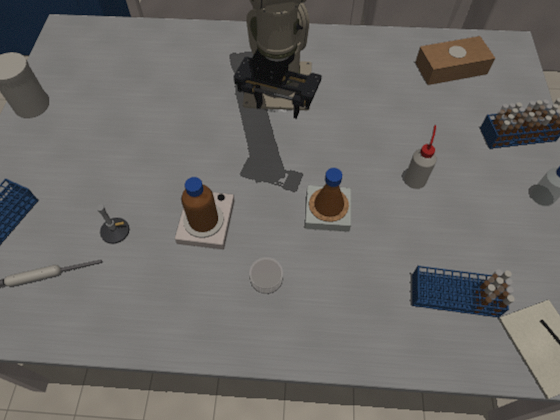

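The picture shows the bottle upright on the stirrer plate (around pixel 203,210). The flask is upright on the cork (around 330,200), and the gripper is clear of both.

```bash
python3 -c "
from workcell import arm
print(arm.hand_in())"
```

```text
the job is handed in; nothing more can be done
None
```

The swap is done and handed in: the bottle now stands on the stirrer's plate and the flask on the stand's cork. I lifted each by its cap and parked the flask on the bare bench while I moved the bottle.

- **Positions:** in the last pictures both vessels stand upright, each within about 2 mm of its centre. The bottle is at (0.592, -0.175) against the plate at (0.591, -0.176), and the flask at (0.517, 0.183) against the cork at (0.517, 0.181). The two cameras agree to about 2 mm.
- **Set-downs:** each vessel was lowered until the wrist force changed. The readings I saw were no more than about 9 N, though they were only taken at the end of each move.
- **Clearances:** the gripper is open and well clear of both. The wash bottle, burner and dishes read within about 4 mm of where they started, which is the accuracy of the reading.
- **Time:** about 29 s of the 67 s allowed.

No check failed, and hand-in gives no verdict.

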